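# Hang the eyed scraper from the drawer on the free peg

### The arm

A 6-joint arm with a two-finger parallel gripper is mounted at the origin on the work surface. World frame = base frame: x ahead of the robot, y to its left, z up, the work surface at z = 0. Lengths are in m, angles in degrees, forces in N, time in s.
With the tool pointing down it reaches from about 0.3 to 0.75 m from the base axis. Payload 8.5 kg.
Tool frame: the origin (TCP) lies at the very end of the fingers, on their centre line; the grasp point (between the pads) lies 19 mm behind it; z points along the fingers, y is the line along which they close (so a half turn about z gives the same grasp; the last joint's range is limited). The gripper opens to 85 mm and grips with 20 to 120 N. Pads are 22 mm wide; open, the fingers measure 114 mm over their backs; the gripper's body (76 mm by 85 mm) begins 54 mm behind the grasp point. The pads swing forward as they close: fully open they stand 13 mm farther back than shut.
Start: joints at [58.31, 21.807, 74.336, -0, 83.858, -12.336], TCP at [0.182, 0.519, 0.231] pointing down, gripper open.
Joint ranges: [-178.18, 178.18], [-50.72, 133.34], [12.68, 142.11], [-81.47, 261.47], [9.98, 163.14], [-165.26, 165.26]. Speed limits (degrees/s): [136.94, 136.94, 180, 180, 180, 180].

### API

Orientations are given as a 3x3 rotation matrix whose columns are the frame's x, y, z axes.
In Python, from rig import observe, cams, ticket gives the robot as it stands.
- The arm moves only by the tool move_arm, never from a script. Its arguments are lists of equal length, an entry for each row: "jaw": the finger opening in cm, from 0 to 8.54; "dp": the shift along the tool's x, y, z in cm, a list of three; "turn": the turn, a rotation vector about the tool's x, y, z in rad, a list of three. In form: {"jaw": [jaw, ...], "dp": [[tx, ty, tz], ...], "turn": [[wx, wy, wz], ...]}. A call has 1 to 12 rows; each row shifts and turns the commanded pose from where the row before left it, along the tool's axes as they then stand; what a row does not reach is not made up. A row lasts 1/12 s, in which the tool goes at most 41.7 mm and 7.16 degrees, less where a joint would pass 70% of its speed; a pose out of reach is approached as far as the arm can. A call is refused whole if a number of a shift passes 4.17 or a number of a turn 0.125, either way. A call with a gripper value outside its range is refused whole. The fingers move at their own pace and stop on an object; "force" is the grip in N (left out, the last holds). Time passes only in rows, so rows that do not move let the fingers close. It gives the time, the measured TCP pose, the force, the opening and the grip force at its end, in the units of the state.
- observe(): the state, without advancing time (a new reading comes with each control period).
- cams.get_image(name): name is "scene" or "top"; returns (picture, depth): 400x640x3 uint8, red, green, blue; 400x640 float32, m along the optical axis (not along the pixel's ray), 0 where there is no reading.
- cams.calibration(name): a dict with "vertical_fov" (degrees; the focal length in pixels is half the picture's height over the tangent of half this angle, whatever the lens; pixels are square), "cx", "cy" (the principal point, pixels), "k1" (the pictures are not rectified: a ray, as slopes to the right and down, at radius r is drawn at 1 + k1 r^2 times it, then the intrinsics apply), "view" (4x4, takes a point from world to camera coordinates). Camera axes: x right, y up, looking along -z (the intrinsics and any distortion apply to the point x, -y, -z); pixel columns grow to the right and rows downward; lengths in m; the calibration is good to about 2 mm. A picture is of the moment at which its call begins. calibration takes no time and is no camera call.
- ticket.close_job(): hands the job in; it is judged then, once.
Trained networks look in the newest picture that a camera, given by its name, has taken for a name from the list of things; names that differ only in an ending like _2 or _b are one class to them, and where a whole thing is asked for, a point or a joint stands for the part that bears it (a point fixed in the world has none). Each returns a list of dicts, best first, with "p" (0 to 1); they miss things now and then, are a little off and sometimes report something else, mostly with a low value. They report only what shows in the picture. A call takes as long as a camera call.
- cams.spot_in(camera, query): "box" ([centre column, centre row, width, height] as shares, 0 to 1, of the picture: columns of its width, rows of its height, round what is visible of it).
- cams.outline_of(camera, query): "mask" (400x640 bool, what is visible of it) and "box" ([centre column, centre row, width, height] as shares, 0 to 1, of the picture: columns of its width, rows of its height, round what is visible of it).
- cams.mark_of(camera, query): "location" ([column, row] as shares, 0 to 1, of the picture: columns of its width, rows of its height: a listed point, or the origin of a listed thing).
The state is a dict: "time_s": time; "q": joint angles; "qvel": joint speeds; "joint_efforts": joint torques, N m; "position": TCP position; "tool_rot": TCP orientation; "ft_force": force on the tool from outside, world axes, zero at the start; "wrist_torque": the same for the moment, N m; "grip_width": finger opening in m; "gripper_force": force on a finger pad.
Only numpy, scipy, OpenCV 4.12 (cv2) and the standard library are available. Lean on these libraries where they do the work, as an engineer would, in place of code of your own. Each camera call takes 0.05 s, during which the arm holds its last target. There are 200 camera calls.

### The job

Lift away the small amber jar that stands in front of the bench cabinet's drawer and stand it upright on the middle of the round metal plate. Then pull the drawer out fully to its stop and leave it open, take out the scraper that has the eye, and hang it by its eye on the free peg of the tool rack. Leave the other tool in the drawer, and everything else on the bench where it is.

Things in the scene. Friction and masses are not known exactly. Their poses are not given: they have to be found in the camera images.
- cabinet: Fixed low brown wooden bench cabinet, 180 mm deep (x) x 260 mm wide (y) x 85 mm high, with one shallow drawer. Origin at the centre of its underside; its front face is the plane x = -90 mm; its drawer slides out along its -x, roughly towards the robot.
- drawer (a joint): Drawer travel in m: 0 closed, 0.145 fully out at its hard stop (starts closed or a few mm ajar). Slides with about 3 N of friction and stays where it is left. The overlaid front panel is 12 mm thick, 250 mm wide, its top edge 82 mm above the bench (its face at cabinet x = -102 mm when closed).
- drawer_handle (a point): Middle of the drawer's steel bar handle, a horizontal bar 11 mm thick and 110 mm long along y, its axis 35 mm in front of the drawer's face and 60 mm above the bench; axes as the cabinet's. It can be pinched from above, one finger behind it (free gap behind the bar about 29 mm).
- drawer_floor (a point): Centre of the drawer's inner floor, moves with the drawer; axes as the cabinet's. The inside is 145 mm (x) by 222 mm (y); its side walls rise 37 mm above the floor, which is 17 mm above the bench.
- scraper: Loose scraper with an eye, 114 mm long, about 0.1 kg, lying flat in the drawer with its eye towards the back (its left or right place varies). Light wooden grip 60 long (x) x 24 wide (y) x 20 mm thick (z), origin at the centre of the grip's underside. At +x a square 32 mm steel plate, 4 mm thick, with the 21 mm hole (the eye); at -x a thin steel blade 22 mm long.
- scraper_eye (a point): Centre of the scraper's eye (a 21 mm through hole along the scraper's z), 46 mm along +x from its origin and 10 mm above the grip's underside; axes as the scraper's.
- burnisher: The other loose tool in the drawer: same grip and blade, but a plain round 12 mm steel stub, 30 mm long, instead of the eye plate. Origin as the scraper's. Must stay in the drawer.
- jar: Loose small amber glass jar with a black lid, 48 mm diameter, 70 mm high, about 0.2 kg, standing on the bench in front of the drawer, in its way. Origin at the centre of its base, z up its axis.
- plate: Fixed round metal plate, 130 mm diameter, 8 mm thick, on the bench. Origin at the centre of its underside (its top is 8 mm higher).
- rack: Fixed upright wooden tool rack: board 290 mm wide (y), 255 mm high, its face the plane x = 0, facing -x roughly towards the robot, on a 16 mm foot that reaches 30 mm in front of the face. Three equal pegs in a row at its middle and 85 mm either side; two carry a fixed hung tool (pliers, file with wooden handle), one is free; the order varies. Origin at the centre of the board's face, on the bench.
- peg_root (a point): Root of the free peg, on the board's face, 190 mm above the bench; axes as the rack's. The peg is a plain 8 mm steel rod, 45 mm long, that rises at 45 degrees out of the board, along (-0.707, 0, 0.707) in these axes. A tool threaded on it slides down to the board by itself and hangs.
- peg_tip (a point): Tip of the free peg (centre of its round end); axes as the rack's. The wide eye threads over it with the scraper held anywhere from 15 to 45 degrees eye-up from level, facing the board within about 25 degrees.
- tin: Bystander: round tin 56 mm diameter, 40 mm high, on the cabinet's top; origin at its underside.
- bottle: Bystander: white bottle with green cap, 68 mm diameter, 170 mm high, at the back of the bench; origin at its underside.
- dish: Bystander: white dish, 120 mm diameter, at the right; origin at its underside.
- block: Bystander: brown wooden block 110 x 45 x 30 mm at the left front; origin at its underside.
- pliers: Bystander: pliers lying to the right of the cabinet, about 155 mm long; origin under the pivot.
- hammer: Bystander: hammer lying at the left, lengthwise along x; origin at its underside.
- collar: Bystander: brass collar 28 mm diameter, 12 mm high, lying between the plate and the rack; origin at its underside.

How it is judged (in metres and radians):
On the way, in this order (a step that is already met when the one before it is completed fails the run):
1. the jar stands upright on the round plate, let go (horizontal distance between jar and plate below 0.045 m and z of jar in the frame of plate below 0.014 m and angle between jar's own z axis and vertical below 0.1 rad and contact force between jar and the fingers below 0.1 N and linear speed of jar below 0.02 m/s), for 0.2 s.
2. the drawer is pulled out to its stop (joint above 0.138 m) (value of joint drawer above 0.138 m), for 0.2 s.
At the end, for the whole second after the job is handed in: Jar upright on the plate (axis within 45 mm of its centre); drawer out (above 0.125 m, 0.138 reached); scraper hangs still, eye on the free peg (within 14 mm sideways, 0-40 mm off the board, -20 to +30 mm from root height), within 0.4 rad of vertical; burnisher in the drawer (horizontal distance between jar and plate below 0.045 m and z of jar in the frame of plate below 0.014 m and angle between jar's own z axis and vertical below 0.1 rad and value of joint drawer above 0.125 m and x of scraper_eye in the frame of peg_root between -0.04 and 0 m and y of scraper_eye in the frame of peg_root between -0.014 and 0.014 m and z of scraper_eye in the frame of peg_root between -0.02 and 0.03 m and angle between scraper's own x axis and vertical below 0.4 rad and linear speed of scraper below 0.03 m/s and x of burnisher in the frame of drawer_floor between -0.08 and 0.08 m and y of burnisher in the frame of drawer_floor between -0.12 and 0.12 m and z of burnisher in the frame of drawer_floor between -0.01 and 0.03 m); the robot touches nothing.
It fails at once if the tin, bottle, dish, block, pliers, hammer or collar is moved more than 30 mm (distance of any of tin, bottle, dish, block, pliers, hammer, collar from where it was at the start of the episode above 0.03 m).
It fails at once if the jar is tipped by more than 0.6 rad (angle between jar's own z axis and vertical above 0.6 rad).
It fails at once if the drawer is pulled out more than 30 mm before the jar is on the round plate (value of joint drawer above 0.03 m and horizontal distance between jar and plate above 0.06 m).
It also fails if it takes over 70 s, if anything falls off the work surface, if the arm or the gripper's body presses on something with over 40 N, if the wrist force passes 120 N, or if a joint passes its speed limit or range.

## Working session

There is one attempt and no reset: what is moved stays moved. The work goes in short steps, Python scripts to look and compute and a tool call to move; the robot and the scene stay as the last step left them, time stands still between calls to the robot, and variables do not carry over. Pictures are saved under pics/ and viewed, at most 12 in all, crops included, and the job is handed in when it is done.

Besides the shell and the picture viewer there is one more tool, called after ">>>" by a JSON object that holds its "method" and its "body". move_arm: Moves the arm, as the interface text tells. Its arguments: {"type":"object","properties":{"jaw":{"type":"array","items":{"type":"number"}},"dp":{"type":"array","items":{"type":"array","items":{"type":"number"}}},"turn":{"type":"array","items":{"type":"array","items":{"type":"number"}}},"force":{"type":"number"}},"required":["jaw","dp","turn"]}

```bash
ls; mkdir -p pics; cat > h.py <<'E'
import numpy as np, cv2
from rig import observe, cams, ticket
def K(n):
    c=cams.calibration(n); f=200/np.tan(np.radians(c["vertical_fov"])/2)
    return c,f,np.linalg.inv(np.array(c["view"]))
def world(n,u,v,depth=None,z=None):
    """pixels -> world by depth along axis, or by plane height z"""
    c,f,Ti=K(n); k=c["k1"]
    u=np.atleast_1d(u).astype(float);v=np.atleast_1d(v).astype(float)
    P=cv2.undistortPoints(np.stack([u,v],-1)[:,None],np.array([[f,0,c["cx"]],[0,f,c["cy"]],[0,0,1]]),np.array([k,0,0,0.]))[:,0]
    d=np.stack([P[:,0],-P[:,1],-np.ones(len(P))],-1)@Ti[:3,:3].T
    o=Ti[:3,3]
    if depth is None: s=(z-o[2])/d[:,2]
    else: s=np.atleast_1d(depth)
    return o+d*np.asarray(s)[:,None]
def pix(n,p):
    c,f,_=K(n); q=np.array(c["view"])@np.r_[p,1]; x,y=q[0]/-q[2],-q[1]/-q[2]; g=1+c["k1"]*(x*x+y*y)
    return np.array([c["cx"]+f*g*x,c["cy"]+f*g*y])
def mark(n,q,z=None):
    r=cams.mark_of(n,q)
    return [(round(a["p"],2),np.array(a["location"])*[640,400],*( [world(n,*(np.array(a["location"])*[640,400]),z=z)[0].round(4)] if z is not None else [])) for a in r[:2]]
def cloud(n,q,dep):
    r=cams.outline_of(n,q)
    if not r: return None
    v,u=np.nonzero(r[0]["mask"]&(dep>0)); return r[0]["p"],world(n,u,v,depth=dep[v,u])
E
cat > a.py <<'E'
from h import *
np.set_printoptions(suppress=True,precision=4)
D={}
for n in("scene","top"):
    im,d=cams.get_image(n);D[n]=d;cv2.imwrite(f"pics/{n}0.png",im[:,:,::-1]);print(n,K(n)[0]["k1"],K(n)[2][:3,3])
    for q,z in [("jar",0),("plate",0),("cabinet",0),("drawer_handle",.06),("rack",0),("peg_root",.19),("peg_tip",.19+.0318),("tin",.085),("collar",0),("bottle",0),("dish",0)]:
        print(n,q,mark(n,q,z))
    for q in("jar","plate","drawer_handle"):
        r=cloud(n,q,d)
        if r: 
            P=r[1];t=P[P[:,2]>np.percentile(P[:,2],90)-.006];print(n,q,r[0],len(P),np.median(t,0),t.min(0),t.max(0))
o=observe();print(o["position"],o["tool_rot"],o["time_s"])
E
python3 a.py
```

```text
pics
scene -0.031883661065070776 [ 1.0663 -0.3682  1.1723]
scene jar [(0.57, array([283.328, 232.6  ]), array([ 0.5137, -0.0865,  0.    ]))]
scene plate [(0.73, array([325.696, 184.08 ]), array([0.4427, 0.1663, 0.    ]))]
scene cabinet [(0.7, array([295.616, 285.32 ]), array([ 0.6985, -0.1682,  0.    ])), (0.51, array([386.304, 137.52 ]), array([0.4141, 0.5215, 0.    ]))]
scene drawer_handle [(0.57, array([280., 242.]), array([ 0.564 , -0.1302,  0.06  ]))]
scene rack [(0.74, array([366.208, 204.88 ]), array([0.611 , 0.2261, 0.    ])), (0.5, array([325.12, 184.  ]), array([0.441 , 0.1648, 0.    ]))]
scene peg_root [(0.58, array([380.224, 158.2  ]), array([0.5752, 0.2947, 0.19  ]))]
scene peg_tip [(0.37, array([374.528, 151.   ]), array([0.5567, 0.2796, 0.2218]))]
scene tin [(0.76, array([301.312, 273.2  ]), array([ 0.7046, -0.1454,  0.085 ]))]
scene collar [(0.54, array([317.376, 219.48 ]), array([0.5469, 0.0429, 0.    ])), (0.43, array([163.328, 271.32 ]), array([ 0.3825, -0.4923,  0.    ]))]
scene bottle []
scene dish [(0.56, array([162.112, 271.   ]), array([ 0.3789, -0.4951,  0.  
[... 1189 characters left out ...]
 ]))]
top bottle [(0.58, array([318.016, 156.68 ]), array([0.7823, 0.0642, 0.    ])), (0.28, array([453.696, 205.68 ]), array([ 0.5922, -0.4729,  0.    ]))]
top dish [(0.76, array([460.288, 258.68 ]), array([ 0.3865, -0.491 ,  0.    ])), (0.43, array([253.12, 200.08]), array([0.5999, 0.3172, 0.    ]))]
top jar 0.69 152 [ 0.5151 -0.0785  0.0704] [ 0.4963 -0.0974  0.0671] [ 0.5342 -0.0598  0.0775]
top plate 0.57 835 [0.4413 0.154  0.0091] [0.3795 0.0938 0.006 ] [0.5032 0.2189 0.0187]
top drawer_handle 0.57 424 [ 0.6088 -0.1441  0.0818] [ 0.5844 -0.2595  0.0775] [ 0.6306 -0.0284  0.0897]
[0.1823 0.5189 0.2313] [[-0.9435  0.3314  0.    ]
 [ 0.3314  0.9435 -0.    ]
 [-0.     -0.     -1.    ]] 1.5
```

```bash
python3 - <<'E'
import cv2
a=cv2.imread("pics/scene0.png")[90:350,130:490];cv2.imwrite("pics/c1.png",cv2.resize(a,(800,578),interpolation=cv2.INTER_CUBIC))
a=cv2.imread("pics/top0.png")[120:290,220:490];cv2.imwrite("pics/c2.png",cv2.resize(a,(800,504),interpolation=cv2.INTER_CUBIC))
E
```

```text
(no output)
```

View pics/c1.png

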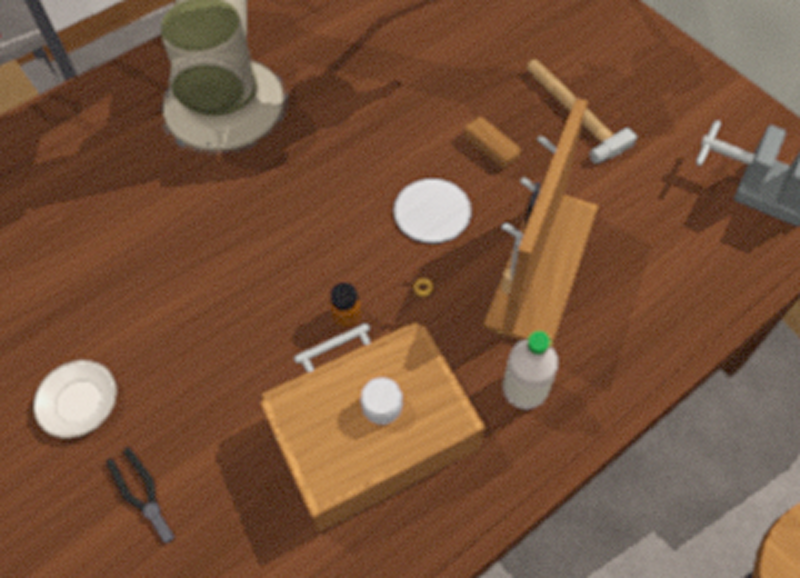

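View pics/c2.png

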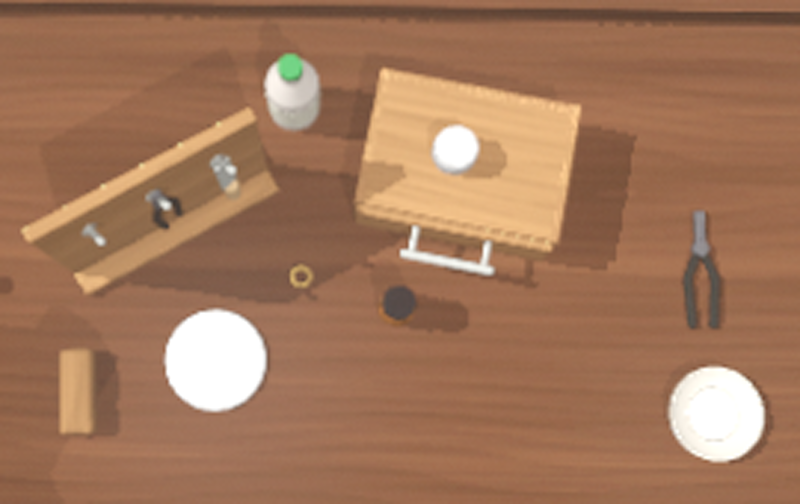

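The scene crop shows the jar at about (344,300), the handle at (333,345), the plate at (432,210), and the rack at right. The top crop shows the free peg leftmost at (93,235), with the pliers on the middle peg and the file on the right peg. I'll refine the poses from depth next.

```bash
cat > b.py <<'E'
from h import *
np.set_printoptions(suppress=True,precision=4)
def yaw(P):
    (c,s,a)=cv2.minAreaRect((P[:,:2]*1000).astype(np.float32)); return np.array(c)/1000,s,a
for n in("top","scene"):
    im,d=cams.get_image(n); v,u=np.nonzero(d>0); P=world(n,u,v,depth=d[v,u])
    def sel(x0,x1,y0,y1,z0,z1):
        m=(P[:,0]>x0)&(P[:,0]<x1)&(P[:,1]>y0)&(P[:,1]<y1)&(P[:,2]>z0)&(P[:,2]<z1); return P[m]
    print(n,"cab",yaw(sel(.58,.9,-.35,.02,.083,.09)))
    T=sel(.5,.8,.0,.4,.245,.265); print("racktop",len(T),yaw(T))
    H=sel(.54,.62,-.22,-.08,.05,.071); print("H",len(H),yaw(H) if len(H) else 0)
    J=sel(.46,.56,-.13,-.04,.064,.08); print("jar",len(J),yaw(J))
    Q=sel(.35,.53,.06,.24,.004,.014); print("plate",len(Q),cv2.minEnclosingCircle((Q[:,:2]*1000).astype(np.float32)))
    G=sel(.5,.62,.22,.33,.17,.235)
    np.save(f"pics/G{n}",G); print("peg",len(G)); 
E
python3 b.py
```

```text
top cab (array([ 0.6977, -0.1633]), (260.51739501953125, 193.52903747558594), 79.44086456298828)
racktop 498 (array([0.6308, 0.2223]), (20.50576400756836, 286.49554443359375), 30.585636138916016)
H 155 (array([ 0.5832, -0.1461]), (137.8426055908203, 41.908355712890625), 79.50505065917969)
jar 100 (array([ 0.514 , -0.0786]), (41.29762649536133, 37.631649017333984), 0.610628068447113)
plate 879 ((441.2398986816406, 149.12966918945312), 118.12709045410156)
peg 197
scene cab (array([ 0.6991, -0.1623]), (258.83245849609375, 193.7007293701172), 79.9427261352539)
racktop 442 (array([0.6292, 0.2243]), (18.37272834777832, 292.7626953125), 30.219905853271484)
H 136 (array([ 0.5789, -0.1404]), (115.8121109008789, 33.88407897949219), 79.42617797851562)
jar 116 (array([ 0.5141, -0.08  ]), (41.51696014404297, 40.978858947753906), 38.090126037597656)
plate 854 ((440.29638671875, 153.65170288085938), 121.16150665283203)
peg 52
```

```bash
cat > t.py <<'E'
from h import *
from scipy.spatial.transform import Rotation as Ro
np.set_printoptions(suppress=True,precision=4)
def down(yaw_y,tilt=None):
    """tool down with tool y at world yaw"""
    a=np.radians(yaw_y); y=np.array([np.cos(a),np.sin(a),0]); z=np.array([0,0,-1.]); return np.c_[np.cross(y,z),y,z]
def go(p,R=None,o=None):
    o=o or observe(); R0=np.array(o["tool_rot"]); R=R0 if R is None else R
    w=Ro.from_matrix(R0.T@R).as_rotvec(); d=np.array(p)-o["position"]
    print("turn",w,"rows>=",np.linalg.norm(w)/.125,"| dp(cm) before turn",R0.T@d*100,"after turn",R.T@d*100,"rows>=",np.linalg.norm(d)/.0417)
E
python3 -c "
from t import *
go([.514,-.079,.12],down(79.6))"
```

```text
turn [-0.0001  0.     -0.1563] rows>= 1.2506215928364377 | dp(cm) before turn [-51.1124 -45.4134  11.1358] after turn [-43.419  -52.8181  11.1309] rows>= 16.612424643204918
```

>>> {"method": "move_arm", "body": {"jaw": [8.5, 8.5, 8.5, 8.5, 8.5, 8.5, 8.5, 8.5, 8.5, 8.5, 8.5, 8.5], "dp": [[0, 0, 0], [0, 0, 0], [-2.41, -2.93, 0.4], [-2.41, -2.93, 0.4], [-2.41, -2.93, 0.4], [-2.41, -2.93, 0.4], [-2.41, -2.93, 0.4], [-2.41, -2.93, 0.4], [-2.41, -2.93, 0.4], [-2.41, -2.93, 0.4], [-2.41, -2.93, 0.4], [-2.41, -2.93, 0.4]], "turn": [[0, 0, -0.078], [0, 0, -0.078], [0, 0, 0], [0, 0, 0], [0, 0, 0], [0, 0, 0], [0, 0, 0], [0, 0, 0], [0, 0, 0], [0, 0, 0], [0, 0, 0], [0, 0, 0]], "force": 40}}

```text
time_s: 2.6
position: [0.3669, 0.1854, 0.1914]
tool_rot: [[-0.984, 0.181, 0.001], [0.181, 0.984, 0.0], [-0.001, 0.0, -1.0]]
ft_force: [0.6, 0.9, 0.2]
grip_width: 0.0849
gripper_force: 0.0
```

>>> {"method": "move_arm", "body": {"jaw": [8.5, 8.5, 8.5, 8.5, 8.5, 8.5, 8.5, 8.5, 8.5, 8.5], "dp": [[-2.41, -2.93, 0.4], [-2.41, -2.93, 0.4], [-2.41, -2.93, 0.4], [-2.41, -2.93, 0.4], [-2.41, -2.93, 0.4], [-2.41, -2.93, 0.4], [-2.41, -2.93, 0.4], [-2.41, -2.93, 0.4], [0, 0, 0], [0, 0, 0]], "turn": [[0, 0, 0], [0, 0, 0], [0, 0, 0], [0, 0, 0], [0, 0, 0], [0, 0, 0], [0, 0, 0], [0, 0, 0], [0, 0, 0], [0, 0, 0]]}}

```text
time_s: 3.43
position: [0.5139, -0.0796, 0.1587]
tool_rot: [[-0.983, 0.183, -0.001], [0.183, 0.983, 0.0], [0.001, 0.0, -1.0]]
ft_force: [-0.0, 0.7, -0.2]
grip_width: 0.0852
gripper_force: 0.0
```

```bash
python3 -c "
from t import *
print(observe()['position'],observe()['time_s']);go([.514,-.079,.02],down(79.6))"
```

```text
[ 0.5139 -0.0796  0.1587] 3.4333
turn [ 0.0003 -0.0008 -0.0029] rows>= 0.023821269814745256 | dp(cm) before turn [-0.0082  0.0613 13.8717] after turn [ 0.0027  0.0647 13.8716] rows>= 3.326570152820435
```

>>> {"method": "move_arm", "body": {"jaw": [8.5, 8.5, 8.5, 8.5, 8.5, 8.5, 4, 4, 4, 4, 4, 4], "dp": [[0, 0.06, 2.8], [0, 0, 2.8], [0, 0, 2.8], [0, 0, 2.8], [0, 0, 2.65], [0, 0, 0], [0, 0, 0], [0, 0, 0], [0, 0, 0], [0, 0, 0], [0, 0, 0], [0, 0, 0]], "turn": [[0, 0, 0], [0, 0, 0], [0, 0, 0], [0, 0, 0], [0, 0, 0], [0, 0, 0], [0, 0, 0], [0, 0, 0], [0, 0, 0], [0, 0, 0], [0, 0, 0], [0, 0, 0]], "force": 40}}

```text
time_s: 4.43
position: [0.5146, -0.0778, 0.023]
tool_rot: [[-0.984, 0.181, 0.003], [0.181, 0.984, -0.001], [-0.004, -0.001, -1.0]]
ft_force: [-0.8, 0.8, 9.0]
grip_width: 0.0464
gripper_force: 40.0
```

```bash
python3 -c "
from t import *
o=observe();print(o['position'],o['time_s'],o['grip_width']);go([.441,.154,.08])"
```

```text
[ 0.5146 -0.0778  0.023 ] 4.4333 0.046361160592806386
turn [0. 0. 0.] rows>= 0.0 | dp(cm) before turn [11.4027 21.4646 -5.75  ] after turn [11.4027 21.4646 -5.75  ] rows>= 5.989496658204567
```

>>> {"method": "move_arm", "body": {"jaw": [4, 4, 4, 4, 4, 4, 4, 4, 4, 4, 4, 4], "dp": [[0, 0, -2.0], [0, 0, -3.7], [1.14, 2.15, 0], [1.14, 2.15, 0], [1.14, 2.15, 0], [1.14, 2.15, 0], [1.14, 2.15, 0], [1.14, 2.15, 0], [1.14, 2.15, 0], [1.14, 2.15, 0], [1.14, 2.15, 0], [1.14, 2.15, 0]], "turn": [[0, 0, 0], [0, 0, 0], [0, 0, 0], [0, 0, 0], [0, 0, 0], [0, 0, 0], [0, 0, 0], [0, 0, 0], [0, 0, 0], [0, 0, 0], [0, 0, 0], [0, 0, 0]]}}

```text
time_s: 5.43
position: [0.4401, 0.1556, 0.0789]
tool_rot: [[-0.984, 0.181, 0.002], [0.181, 0.984, 0.0], [-0.002, 0.0, -1.0]]
ft_force: [0.1, 0.3, -2.2]
grip_width: 0.0461
gripper_force: 42.4
```

>>> {"method": "move_arm", "body": {"jaw": [4, 4], "dp": [[0, 0, 0], [0, 0, 0]], "turn": [[0, 0, 0], [0, 0, 0]]}}

```text
time_s: 5.6
position: [0.4402, 0.1553, 0.0787]
tool_rot: [[-0.984, 0.178, 0.002], [0.178, 0.984, 0.0], [-0.002, 0.0, -1.0]]
ft_force: [0.2, -0.5, -1.9]
grip_width: 0.046
gripper_force: 42.4
```

```bash
python3 -c "
from t import *
o=observe();print(o['position'],o['time_s'],o['grip_width']);go([.441,.154,.031])
print(*[ (n,cams.get_image(n)[0].shape,mark(n,'jar',.055)) for n in('top','scene')])"
```

```text
[0.4402 0.1553 0.0787] 5.6 0.04600944563051324
turn [0. 0. 0.] rows>= 0.0 | dp(cm) before turn [-0.0903 -0.1122  4.7747] after turn [-0.0903 -0.1122  4.7747] rows>= 1.1455396032849687
('top', (400, 640, 3), [(0.32, array([201.408, 244.72 ]), array([0.4159, 0.4926, 0.055 ]))]) ('scene', (400, 640, 3), [(0.49, array([321.088, 175.08 ]), array([0.429 , 0.1536, 0.055 ]))])
```

>>> {"method": "move_arm", "body": {"jaw": [4, 4, 4, 4, 4, 4], "dp": [[0, -0.1, 1.5], [0, 0, 1.5], [0, 0, 1.0], [0, 0, 0.4], [0, 0, 0.2], [0, 0, 0]], "turn": [[0, 0, 0], [0, 0, 0], [0, 0, 0], [0, 0, 0], [0, 0, 0], [0, 0, 0]]}}

```text
time_s: 6.3
position: [0.4405, 0.1531, 0.0319]
tool_rot: [[-0.983, 0.182, -0.0], [0.182, 0.983, -0.0], [0.0, -0.0, -1.0]]
ft_force: [-0.1, -0.4, -1.8]
grip_width: 0.046
gripper_force: 42.4
```

>>> {"method": "move_arm", "body": {"jaw": [4, 4, 4], "dp": [[0, 0, 0.12], [0, 0, 0.12], [0, 0, 0]], "turn": [[0, 0, 0], [0, 0, 0], [0, 0, 0]]}}

```text
time_s: 6.55
position: [0.4408, 0.1533, 0.031]
tool_rot: [[-0.984, 0.181, 0.002], [0.181, 0.984, -0.0], [-0.002, 0.0, -1.0]]
ft_force: [-3.3, -1.6, 14.3]
grip_width: 0.0463
gripper_force: 43.8
```

>>> {"method": "move_arm", "body": {"jaw": [6, 7, 8.5, 8.5, 8.5, 8.5, 8.5, 8.5, 8.5, 8.5, 8.5], "dp": [[0, 0, 0], [0, 0, 0], [0, 0, 0], [0, 0, 0], [0, 0, 0], [0, 0, 0], [0, 0, -1.5], [0, 0, -3.5], [0, 0, -3.5], [0, 0, -3.5], [0, 0, 0]], "turn": [[0, 0, 0], [0, 0, 0], [0, 0, 0], [0, 0, 0], [0, 0, 0], [0, 0, 0], [0, 0, 0], [0, 0, 0], [0, 0, 0], [0, 0, 0], [0, 0, 0]]}}

```text
time_s: 7.47
position: [0.4428, 0.1538, 0.1551]
tool_rot: [[-0.984, 0.18, 0.011], [0.18, 0.984, 0.001], [-0.01, 0.003, -1.0]]
ft_force: [0.9, -0.0, 0.9]
grip_width: 0.0849
gripper_force: 0.0
```

```bash
python3 -c "
from t import *
im,d=cams.get_image('scene');r=cloud('scene','jar',d);P=r[1];print(r[0],len(P),np.median(P[P[:,2]>.07],0),P.max(0))
im,d=cams.get_image('top')
v,u=np.nonzero(d>0); P=world('top',u,v,depth=d[v,u])
m=(P[:,0]>.545)&(P[:,0]<.585)&(P[:,1]>-.2)&(P[:,1]<-.08)&(P[:,2]>.052)&(P[:,2]<.072);print('bar',m.sum(),np.median(P[m],0),P[m].min(0),P[m].max(0), cv2.minAreaRect((P[m][:,:2]*1000).astype(np.float32)))
go([.569,-.139,.13],down(-10.4));go([.569,-.139,.13],down(169.6));print(observe()['q'])
cv2.imwrite('pics/j1.png',cv2.resize(im[140:290,220:440],(800,545))[:,:,::-1])"
```

```text
0.72 234 [0.4423 0.1536 0.0791] [0.4644 0.218  0.0866]
bar 103 [ 0.57   -0.1459  0.0629] [ 0.5556 -0.1955  0.0547] [ 0.585  -0.0822  0.0703] ((571.4620361328125, -138.77426147460938), (113.89591979980469, 26.86623191833496), 87.51182556152344)
turn [-0.0005 -0.0003  1.5705] rows>= 12.564381941777102 | dp(cm) before turn [-17.9889 -26.425    1.8888] after turn [-26.4297  17.9813   1.894 ] rows>= 7.6792745269696265
turn [ 0.0003 -0.0005 -1.571 ] rows>= 12.568360538099752 | dp(cm) before turn [-17.9889 -26.425    1.8888] after turn [ 26.4297 -17.9813   1.894 ] rows>= 7.6792745269696265
[  4.6191  18.3904  94.904   -0.0013  66.7376 -74.9661]
```

View pics/j1.png

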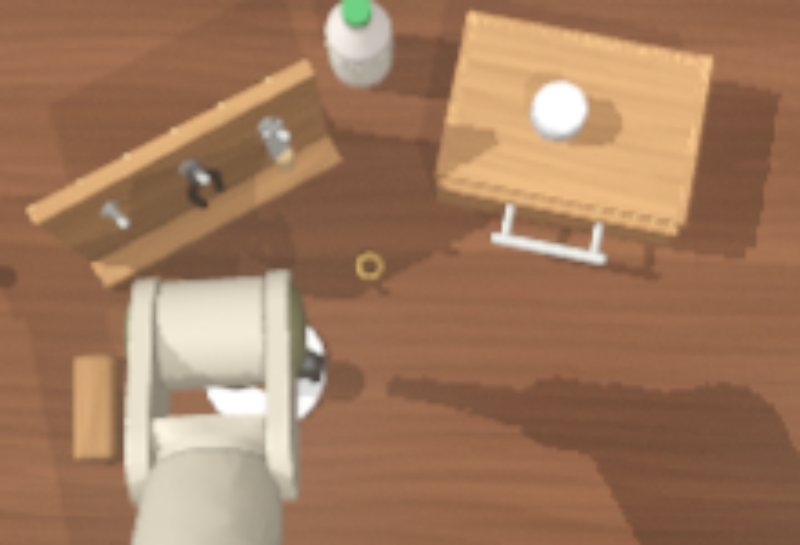

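>>> {"method": "move_arm", "body": {"jaw": [8.5, 8, 7, 6, 5, 4, 3, 2.7, 2.7, 2.7, 2.7, 2.7], "dp": [[-2.26, -3.3, 0.2], [-2.26, -3.3, 0.2], [-2.26, -3.3, 0.2], [-2.26, -3.3, 0.2], [-2.26, -3.3, 0.2], [-2.26, -3.3, 0.2], [-2.26, -3.3, 0.2], [-2.26, -3.3, 0.2], [0, 0, 0], [0, 0, 0], [0, 0, 0], [0, 0, 0]], "turn": [[0, 0, 0], [0, 0, 0], [0, 0, 0], [0, 0, 0], [0, 0, 0], [0, 0, 0], [0, 0, 0], [0, 0, 0], [0, 0, 0.12], [0, 0, 0.12], [0, 0, 0.12], [0, 0, 0.12]]}}

```text
time_s: 8.62
position: [0.5696, -0.1389, 0.131]
tool_rot: [[-0.785, 0.62, -0.004], [0.62, 0.785, 0.002], [0.004, -0.001, -1.0]]
ft_force: [0.4, -0.8, 0.6]
grip_width: 0.0275
gripper_force: 0.0
```

>>> {"method": "move_arm", "body": {"jaw": [2.7, 2.7, 2.7, 2.7, 2.7, 2.7, 2.7, 2.7, 2.7, 2.7, 2.7], "dp": [[0, 0, 0], [0, 0, 0], [0, 0, 0], [0, 0, 0], [0, 0, 0], [0, 0, 0], [0, 0, 0], [0, 0, 0], [0, 0, 0], [0, 0, 0], [0, 0, 0]], "turn": [[0, 0, 0.121], [0, 0, 0.121], [0, 0, 0.121], [0, 0, 0.121], [0, 0, 0.121], [0, 0, 0.121], [0, 0, 0.121], [0, 0, 0.121], [0, 0, 0.121], [0, 0, 0], [0, 0, 0]]}}

```text
time_s: 9.53
position: [0.5698, -0.1387, 0.1318]
tool_rot: [[0.175, 0.984, -0.003], [0.984, -0.175, 0.001], [0.001, -0.003, -1.0]]
ft_force: [-1.5, 0.2, -0.3]
grip_width: 0.0269
gripper_force: 0.0
```

```bash
python3 -c "
from t import *
o=observe();print(o['position'],o['time_s'],o['grip_width'],o['q']);go([.570,-.139,.041],down(-10.4))
im,d=cams.get_image('scene')
print(mark('scene','drawer_handle',.06),mark('scene','peg_root',.19),mark('scene','peg_tip',.2218))
cv2.imwrite('pics/j2.png',cv2.resize(im[180:300,200:370],(800,565))[:,:,::-1])"
```

```text
[ 0.5698 -0.1387  0.1318] 9.5333 0.026938158350920713 [-25.2383  30.4132  77.1325  -0.0022  72.6176 -15.1303]
turn [-0.0028 -0.0007  0.0051] rows>= 0.046797569326106535 | dp(cm) before turn [-0.0311  0.0458  9.0831] after turn [-0.0245  0.0209  9.0832] rows>= 2.178244198750082
[(0.76, array([277.504, 242.8  ]), array([ 0.5612, -0.1385,  0.06  ]))] [(0.47, array([381.696, 157.8  ]), array([0.577 , 0.2999, 0.19  ]))] [(0.52, array([374.784, 152.92 ]), array([0.5633, 0.2746, 0.2218]))]
```

View pics/j2.png

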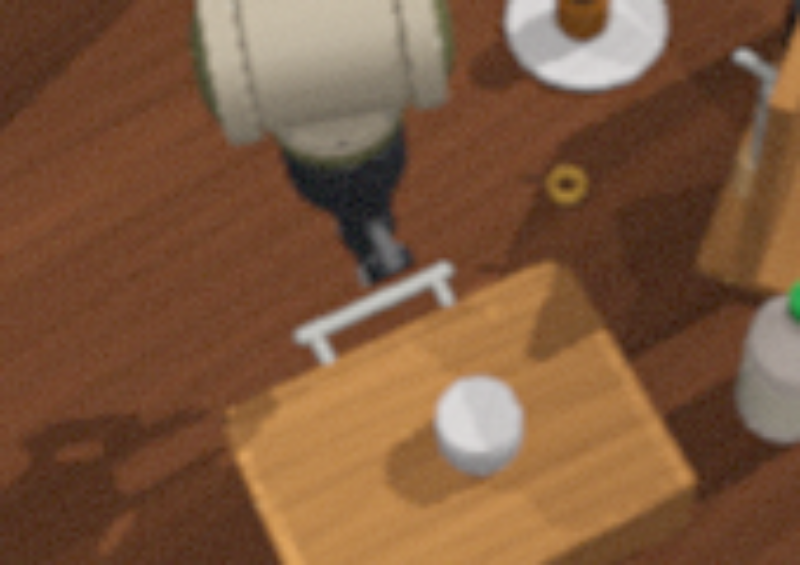

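>>> {"method": "move_arm", "body": {"jaw": [2.7, 2.7, 2.7, 2.7, 2.7, 0.5, 0.5, 0.5, 0.5, 0.5], "dp": [[0, 0, 2.3], [0, 0, 2.3], [0, 0, 2.3], [0, 0, 2.2], [0, 0, 0], [0, 0, 0], [0, 0, 0], [0, 0, 0], [0, 0, 0], [0, 0, 0]], "turn": [[0, 0, 0], [0, 0, 0], [0, 0, 0], [0, 0, 0], [0, 0, 0], [0, 0, 0], [0, 0, 0], [0, 0, 0], [0, 0, 0], [0, 0, 0]], "force": 50}}

```text
time_s: 10.57
position: [0.5699, -0.1388, 0.0423]
tool_rot: [[0.179, 0.984, -0.001], [0.984, -0.179, 0.0], [0.0, -0.001, -1.0]]
ft_force: [-2.3, -0.9, -2.1]
grip_width: 0.0091
gripper_force: 48.7
```

>>> {"method": "move_arm", "body": {"jaw": [0.5, 0.5, 0.5, 0.5, 0.5, 0.5, 0.5, 0.5, 0.5, 0.5, 0.5, 0.5], "dp": [[0, -0.7, 0], [0, -1.2, 0], [0, -1.4, 0], [0, -1.4, 0], [0, -1.4, 0], [0, -1.4, 0], [0, -1.4, 0], [0, -1.4, 0], [0, -1.4, 0], [0, -1.2, 0], [0, -0.8, 0], [0, -0.4, 0]], "turn": [[0, 0, 0], [0, 0, 0], [0, 0, 0], [0, 0, 0], [0, 0, 0], [0, 0, 0], [0, 0, 0], [0, 0, 0], [0, 0, 0], [0, 0, 0], [0, 0, 0], [0, 0, 0]]}}

```text
time_s: 11.57
position: [0.4307, -0.1132, 0.0423]
tool_rot: [[0.179, 0.984, -0.0], [0.984, -0.179, 0.001], [0.001, -0.0, -1.0]]
ft_force: [3.9, 2.4, -11.7]
grip_width: 0.0092
gripper_force: 48.6
```

>>> {"method": "move_arm", "body": {"jaw": [0.5, 0.5, 0.5, 0.5, 0.5], "dp": [[0, -0.3, 0], [0, -0.3, 0], [0, -0.2, 0], [0, 0, 0], [0, 0, 0]], "turn": [[0, 0, 0], [0, 0, 0], [0, 0, 0], [0, 0, 0], [0, 0, 0]]}}

```text
time_s: 11.98
position: [0.4272, -0.1126, 0.0424]
tool_rot: [[0.18, 0.984, 0.008], [0.984, -0.18, -0.001], [0.0, 0.008, -1.0]]
ft_force: [19.7, 7.1, -22.9]
grip_width: 0.0091
gripper_force: 48.8
```

>>> {"method": "move_arm", "body": {"jaw": [0.5, 2.7, 2.7, 2.7, 2.7, 2.7, 2.7, 2.7, 2.7, 2.7, 2.7, 2.7], "dp": [[0, 0.4, 0], [0, 0, 0], [0, 0, 0], [0, 0, 0], [0, 0, -3], [0, 0, -4], [0, 0, -4], [4, 0, -1], [4, 0, -1], [4, 0, -1], [4, 0, -1], [4, 0, -1]], "turn": [[0, 0, 0], [0, 0, 0], [0, 0, 0], [0, 0, 0], [0, 0, 0], [0, 0, 0], [0, 0, 0], [0, 0, 0], [0, 0, 0], [0, 0, 0], [0, 0, 0], [0, 0, 0]]}}

```text
time_s: 12.98
position: [0.4633, 0.0855, 0.2036]
tool_rot: [[0.18, 0.984, 0.001], [0.984, -0.18, -0.0], [-0.0, 0.001, -1.0]]
ft_force: [2.0, -0.1, 1.0]
grip_width: 0.0271
gripper_force: 0.0
```

```bash
cat > c.py <<'E'
from t import *
o=observe();print(o['position'],o['time_s'],o['grip_width'],o['q'])
ims=[]
for n in("top","scene"):
    im,d=cams.get_image(n)
    for q,z in(("scraper",.017),("scraper_eye",.027),("burnisher",.017),("drawer_floor",.017),("drawer_handle",.06)): print(n,q,mark(n,q,z))
    np.save(f"pics/d{n}",d);cv2.imwrite(f"pics/raw_{n}.png",im[:,:,::-1])
    c=pix(n,[.53,-.13,.03]).astype(int); a=im[c[1]-35:c[1]+35,c[0]-50:c[0]+50];print(c); ims.append(cv2.resize(a,(400,280),interpolation=cv2.INTER_CUBIC))
cv2.imwrite("pics/dr.png",np.hstack(ims)[:,:,::-1])
E
python3 c.py
```

```text
[0.4633 0.0855 0.2036] 12.9833 0.027092873660233337 [-3.9773 15.3068 89.1032 -0.0225 75.5106  6.375 ]
top scraper [(0.5, array([350.912, 216.   ]), array([ 0.5414, -0.0696,  0.017 ]))]
top scraper_eye [(0.55, array([245.568, 252.8  ]), array([0.3908, 0.3296, 0.027 ])), (0.54, array([358.72, 200.8 ]), array([ 0.5998, -0.0986,  0.027 ]))]
top burnisher [(0.49, array([380.608, 222.92 ]), array([ 0.5167, -0.184 ,  0.017 ]))]
top drawer_floor [(0.59, array([370.368, 216.2  ]), array([ 0.542 , -0.1446,  0.017 ])), (0.21, array([201.28, 246.08]), array([0.4129, 0.5056, 0.017 ]))]
top drawer_handle [(0.89, array([362.624, 245.2  ]), array([ 0.4269, -0.1119,  0.06  ])), (0.68, array([292.096, 236.2  ]), array([0.4549, 0.151 , 0.06  ]))]
[366 218]
scene scraper [(0.62, array([289.6 , 239.68]), array([ 0.558 , -0.0895,  0.017 ])), (0.24, array([323.904, 182.88 ]), array([0.4431, 0.1567, 0.017 ]))]
scene scraper_eye [(0.63, array([296.128, 246.8  ]), array([ 0.5981, -0.0902,  0.027 ]))]
scene burnisher [(0.76, array([258.368, 246.88 ]), array([ 0.5136, -0.1906,  0.017 ])), (0.42, array([279.616, 247.52 ]), array([ 0.561 , -0.1342,  0.017 ]))]
scene drawer_floor [(0.86, array([279.488, 247.32 ]), array([ 0.5601, -0.1341,  0.017 ])), (0.2, array([196.288, 320.68 ]), array([ 0.6052, -0.4816,  0.017 ]))]
scene drawer_handle [(0.79, array([262.528, 206.8  ]), array([ 0.4123, -0.0993,  0.06  ]))]
[275 238]
```

View pics/dr.png

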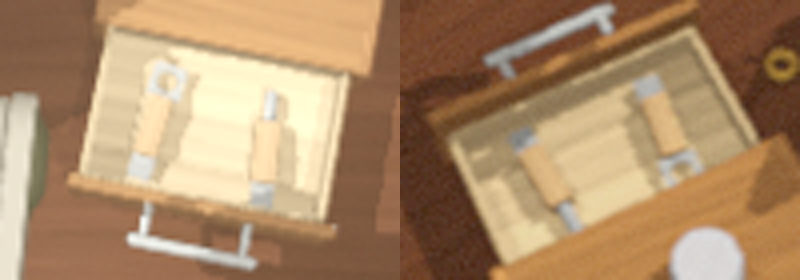

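```bash
cat > e.py <<'E'
from t import *
def rect(P): return cv2.minAreaRect((P[:,:2]*1000).astype(np.float32))
for n in("top","scene"):
    d=np.load(f"pics/d{n}.npy"); v,u=np.nonzero(d>0); P=world(n,u,v,depth=d[v,u])
    C=np.array([.542+.0,-.135]); x=np.array([.983,-.18]);y=np.array([.18,.983])
    a=(P[:,:2]-C)@x; b=(P[:,:2]-C)@y
    m=(abs(a)<.066)&(b>.0)&(b<.095)
    print(n,"z pct",np.percentile(P[m,2],[5,30,50,80,95]))
    fl=np.percentile(P[m,2],40)
    g=m&(P[:,2]>.0305)&(P[:,2]<.045); print("grip",g.sum(),rect(P[g]),np.median(P[g],0))
    Q=P[g][:,:2];c=Q.mean(0);w=np.linalg.svd(Q-c)[2][0];w*=np.sign(w[0]);s=(Q-c)@w;print(c,"yaw",np.degrees(np.arctan2(w[1],w[0])),s.min(),s.max())
print("eye pix",pix("top",[.6,-.095,.03]))
for px in((357.2,203),(351,225.5)): print(world("top",*px,z=.03))
E
python3 e.py
```

```text
top z pct [0.0116 0.0156 0.0177 0.0281 0.038 ]
grip 114 ((553.9863891601562, -79.60792541503906), (30.330120086669922, 104.76095581054688), 72.40263366699219) [ 0.5497 -0.0801  0.0355]
[ 0.5515 -0.0797] yaw -15.532337491986112 -0.049910709651354634 0.05486582019902174
scene z pct [0.0145 0.0177 0.0194 0.0332 0.0417]
grip 168 ((543.2803344726562, -84.66981506347656), (90.8833999633789, 116.63019561767578), 81.26647186279297) [ 0.542  -0.0798  0.0372]
[ 0.5378 -0.0797] yaw -7.858966194453841 -0.052678830972503525 0.06415458320338106
eye pix [357.8297 200.5998]
[[ 0.5906 -0.0926  0.03  ]]
[[ 0.5029 -0.0696  0.03  ]]
```

```bash
python3 -c "
from t import *
go([.545,-.079,.13],down(74))"
```

```text
turn [-0.0003 -0.0001 -1.473 ] rows>= 11.784137513852611 | dp(cm) before turn [-14.4691  10.9457   7.2295] after turn [-12.3039 -13.3323   7.2314] rows>= 4.683502220208892
```

>>> {"method": "move_arm", "body": {"jaw": [4.6, 4.6, 4.6, 4.6, 4.6, 4.6, 4.6, 4.6, 4.6, 4.6, 4.6, 4.6], "dp": [[-2.41, 1.82, 1], [-2.41, 1.82, 1], [-2.41, 1.82, 1], [-2.41, 1.82, 1], [-2.41, 1.82, 1], [-2.41, 1.82, 1], [0, 0, 0], [0, 0, 0], [0, 0, 0], [0, 0, 0], [0, 0, 0], [0, 0, 0]], "turn": [[0, 0, 0], [0, 0, 0], [0, 0, 0], [0, 0, 0], [0, 0, 0], [0, 0, 0], [0, 0, -0.123], [0, 0, -0.123], [0, 0, -0.123], [0, 0, -0.123], [0, 0, -0.123], [0, 0, -0.123]]}}

```text
time_s: 14.58
position: [0.5449, -0.0784, 0.1423]
tool_rot: [[-0.534, 0.845, -0.0], [0.845, 0.534, 0.0], [0.0, -0.0, -1.0]]
ft_force: [0.3, -0.6, -0.5]
grip_width: 0.0459
gripper_force: 0.0
```

>>> {"method": "move_arm", "body": {"jaw": [4.6, 4.6, 4.6, 4.6, 4.6, 4.6, 4.6, 4.6], "dp": [[0, 0, 0], [0, 0, 0], [0, 0, 0], [0, 0, 0], [0, 0, 0], [0, 0, 0], [0, 0, 0], [0, 0, 0]], "turn": [[0, 0, -0.123], [0, 0, -0.123], [0, 0, -0.123], [0, 0, -0.123], [0, 0, -0.123], [0, 0, -0.12], [0, 0, 0], [0, 0, 0]]}}

```text
time_s: 15.25
position: [0.545, -0.0783, 0.1424]
tool_rot: [[-0.961, 0.278, -0.0], [0.278, 0.961, 0.0], [0.0, 0.0, -1.0]]
ft_force: [0.6, 0.3, -0.1]
grip_width: 0.0457
gripper_force: 0.0
```

```bash
python3 -c "
from t import *
print(observe()['q']);go([.545,-.079,.02],down(74))
im,d=cams.get_image('scene')
print(mark('scene','scraper',.017),mark('scene','scraper_eye',.027))
c=(289,235);cv2.imwrite('pics/ap.png',cv2.resize(im[185:285,220:360],(800,571),interpolation=cv2.INTER_CUBIC)[:,:,::-1])"
```

```text
[-20.4982  26.4648  82.431   -0.0003  71.1098 -94.3451]
turn [ 0.     -0.0001 -0.0027] rows>= 0.02137815100165097 | dp(cm) before turn [-0.0247 -0.067  12.2361] after turn [-0.0233 -0.067  12.2361] rows>= 2.9343770614909013
[(0.74, array([281.088, 248.4  ]), array([ 0.5669, -0.1321,  0.017 ])), (0.56, array([290.368, 234.92 ]), array([ 0.5446, -0.0764,  0.017 ]))] [(0.65, array([354.176, 157.4  ]), array([0.4262, 0.3254, 0.027 ]))]
```

View pics/ap.png

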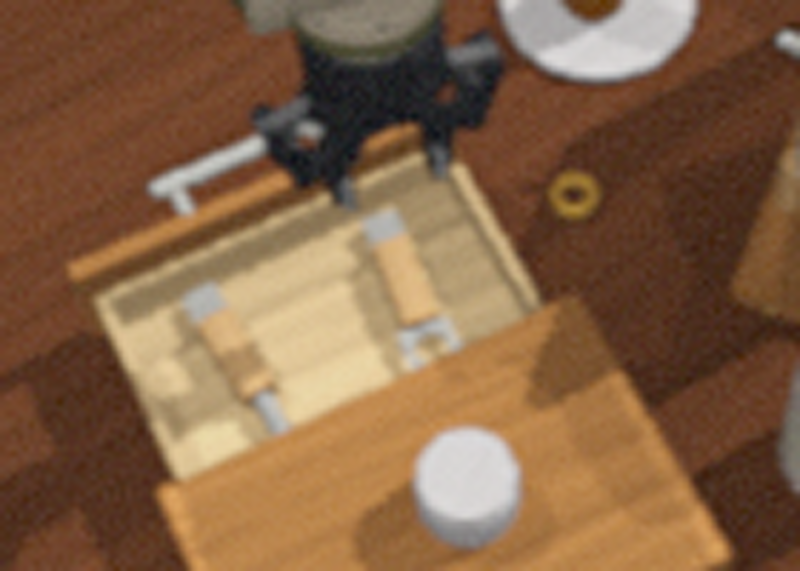

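>>> {"method": "move_arm", "body": {"jaw": [4.6, 4.6, 4.6, 4.6, 4.6, 4.6], "dp": [[0, -0.07, 3], [0, 0, 3], [0, 0, 3], [0, 0, 2], [0, 0, 1], [0, 0, 0]], "turn": [[0, 0, 0], [0, 0, 0], [0, 0, 0], [0, 0, 0], [0, 0, 0], [0, 0, 0]]}}

```text
time_s: 15.9
position: [0.544, -0.0784, 0.0207]
tool_rot: [[-0.961, 0.275, -0.003], [0.275, 0.961, 0.001], [0.004, 0.0, -1.0]]
ft_force: [-0.3, 0.1, -0.0]
grip_width: 0.0459
gripper_force: 0.0
```

>>> {"method": "move_arm", "body": {"jaw": [1.8, 1.8, 1.8, 1.8, 1.8, 1.8], "dp": [[0, 0, 0.05], [0, 0, 0], [0, 0, 0], [0, 0, 0], [0, 0, 0], [0, 0, 0]], "turn": [[0, 0, 0], [0, 0, 0], [0, 0, 0], [0, 0, 0], [0, 0, 0], [0, 0, 0]], "force": 60}}

```text
time_s: 16.4
position: [0.5457, -0.0789, 0.0234]
tool_rot: [[-0.962, 0.274, 0.003], [0.274, 0.962, -0.001], [-0.003, -0.0, -1.0]]
ft_force: [0.3, 0.1, 7.5]
grip_width: 0.0227
gripper_force: 59.6
```

>>> {"method": "move_arm", "body": {"jaw": [1.8, 1.8, 1.8, 1.8, 1.8, 1.8, 1.8, 1.8, 1.8, 1.8, 1.8, 1.8], "dp": [[0, 0, -1], [0, 0, -2], [0, 0, -3], [0, 0, -3], [0, 0, -3], [0, 0, -3], [0, 0, -3], [2, 2.5, -2.5], [2, 2.5, -2.5], [2, 2.5, 0], [2, 2.5, 0], [0, 0, 0]], "turn": [[0, 0, 0], [0, 0, 0], [0, 0, 0], [0, 0, 0], [0, 0, 0], [0, 0, 0], [0, 0, 0], [0, 0, 0], [0, 0, 0], [0, 0, 0], [0, 0, 0], [0, 0, 0]]}}

```text
time_s: 17.4
position: [0.4928, 0.0435, 0.2535]
tool_rot: [[-0.963, 0.271, 0.001], [0.271, 0.963, 0.001], [-0.0, 0.001, -1.0]]
ft_force: [0.4, 0.4, -1.0]
grip_width: 0.0227
gripper_force: 59.0
```

```bash
cat > f.py <<'E'
from t import *
# refine rack face and free peg from saved start clouds
for n in("top","scene"):
    G=np.load(f"pics/G{n}.npy"); a=np.radians(30.4); x=np.array([np.cos(a),np.sin(a)]);y=np.array([-x[1],x[0]])
    r=np.array([.578,.2915]); L=np.c_[(G[:,:2]-r)@x,(G[:,:2]-r)@y,G[:,2]-.19]
    m=(L[:,0]>-.04)&(L[:,0]<-.008)&(abs(L[:,1])<.03); print(n,m.sum(),"pegpts y",np.median(L[m],0),"x+z",np.median(L[m,0]+L[m,2])); 
    b=(abs(L[:,0])<.02)&(abs(L[:,1])<.06)&(abs(L[:,1])>.012)&(abs(L[:,2])<.02); print("board",b.sum(),np.median(L[b],0) if b.any() else 0)
e=np.radians(30.4);o=observe();R=np.array(o["tool_rot"]);print(o["position"],o["q"],o["grip_width"])
E_=o["position"]+R@[-.0517,0,-.0036]; print("predicted eye",E_,"pix",pix("top",E_),pix("scene",E_))
for n in("top","scene"):
    im,d=cams.get_image(n); print(n,mark(n,"scraper_eye",E_[2]),mark(n,"scraper",E_[2]))
    c=pix(n,E_).astype(int); a=im[c[1]-25:c[1]+25,c[0]-28:c[0]+28]; cv2.imwrite(f"pics/e_{n}.png",cv2.resize(a,(392,350),interpolation=cv2.INTER_CUBIC)[:,:,::-1])
cv2.imwrite("pics/e.png",np.hstack([cv2.imread(f"pics/e_{n}.png") for n in("top","scene")]))
E
python3 f.py
```

```text
top 11 pegpts y [-0.0213 -0.0072  0.029 ] x+z 0.00835701709514704
board 73 [ 0.0023 -0.0204  0.0002]
scene 21 pegpts y [-0.0199 -0.0072  0.0267] x+z 0.006044544011729842
board 11 [ 0.0194 -0.0219 -0.    ]
[0.4928 0.0435 0.2535] [ -8.7345  15.2651  80.4142   0.0742  84.2847 -83.0413] 0.022660114340929727
predicted eye [0.5425 0.0295 0.2572] pix [324.1922 204.8006] [313.1702 179.5513]
top [] [(0.49, array([316.608, 222.8  ]), array([0.483 , 0.0528, 0.2572]))]
scene [(0.61, array([312.32, 180.48]), array([0.5437, 0.0253, 0.2572]))] [(0.47, array([308.032, 174.32 ]), array([0.517 , 0.0292, 0.2572])), (0.37, array([163.392, 268.88 ]), array([ 0.5263, -0.4619,  0.2572]))]
```

View pics/e.png

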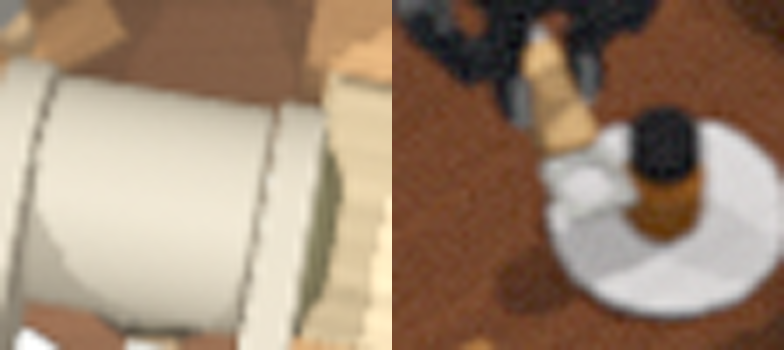

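The right half shows the eye at about (585,183), which is within 1 px of where I predicted it, so the in-hand transform holds. Next I'll check the peg closely.

```bash
cat > g.py <<'E'
from t import *
a=np.radians(30.4); x=np.array([np.cos(a),np.sin(a),0]); r=np.array([.578,.2915,.19]); t=r+.045*.7071*(np.array([0,0,1])-x)
out=[]
for n in("top","scene"):
    im=cv2.imread(f"pics/{n}0.png"); c=(pix(n,(r+t)/2)).astype(int); o=c-[16,15]
    z=cv2.resize(im[o[1]:o[1]+30,o[0]:o[0]+32],(400,375),interpolation=cv2.INTER_CUBIC)
    for p,col in((r,(0,0,255)),(t,(255,0,0))):
        q=(pix(n,p)+.5-o)*12.5; cv2.circle(z,tuple(int(v) for v in q),4,col,1)
    print(n,o,pix(n,r),pix(n,t)); out.append(z)
cv2.imwrite("pics/peg.png",np.hstack(out))
E
python3 g.py
```

```text
top [234 184] [249.3045 196.587 ] [251.6331 202.8753]
scene [360 139] [380.1116 159.1649] [372.3735 150.4901]
```

View pics/peg.png

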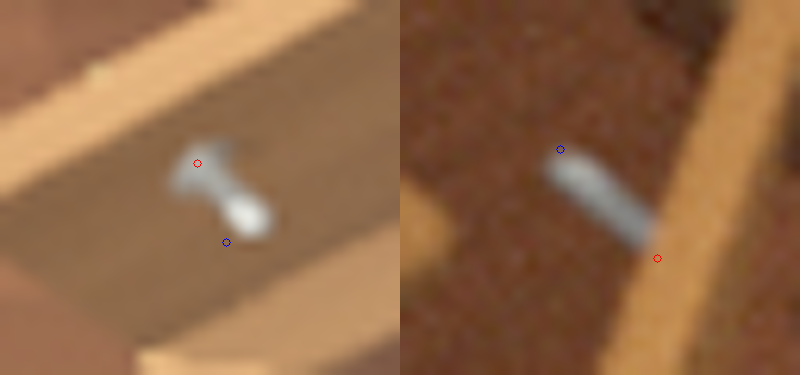

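The left half shows the peg tip at about (247,217), offset from my prediction at (226,242). The right half shows the tip at about (563,163). I'll triangulate it.

```bash
cat > k.py <<'E'
from t import *
def ray(n,u,v): a=world(n,u,v,z=.3)[0];b=world(n,u,v,z=.0)[0]; return a,(b-a)/np.linalg.norm(b-a)
def tri(pt,ps):
    A=0;B=0;D=[]
    for n,p in(("top",pt),("scene",ps)):
        o,d=ray(n,*p);M=np.eye(3)-np.outer(d,d);A=A+M;B=B+M@o;D.append((M,o))
    X=np.linalg.solve(A,B);return X,[np.linalg.norm(M@(X-o)) for M,o in D]
top=lambda u,v:(234+u/12.5-.5,184+v/12.5-.5)
sc=lambda u,v:(360+(u-400)/12.5-.5,139+v/12.5-.5)
T=tri(top(247,217),sc(563,163));print("tip",T)
for s in((645,240),(655,250)): print("root",tri(top(200,165),sc(*s)))
# extra: top views at known heights
print("tip@.2218 top",world("top",*top(247,217),z=.2218),"scene",world("scene",*sc(563,163),z=.2218))
print("root@.19 top",world("top",*top(200,165),z=.19))
# board edges in top depth
d=np.load("pics/dtop.npy");v,u=np.nonzero(d>0);P=world("top",u,v,depth=d[v,u])
m=(P[:,0]>.5)&(P[:,0]<.8)&(P[:,1]>0)&(P[:,1]<.4)&(P[:,2]>.245)&(P[:,2]<.27);Q=P[m][:,:2];c=Q.mean(0);w=np.linalg.svd(Q-c)[2][0];s=(Q-c)@w;print("board top",c,np.degrees(np.arctan2(*w[::-1])),s.min(),s.max(),np.median(P[m,2]))
m=(P[:,0]>.45)&(P[:,0]<.75)&(P[:,1]>0.05)&(P[:,1]<.4)&(P[:,2]>.012)&(P[:,2]<.022);Q=P[m][:,:2];print("foot",cv2.minAreaRect((Q*1000).astype(np.float32)))
E
python3 k.py
```

```text
tip (array([0.5568, 0.2694, 0.2266]), [np.float64(0.0001291676767701173), np.float64(0.0001291676767701677)])
root (array([0.5756, 0.2884, 0.1983]), [np.float64(0.0007301182513051434), np.float64(0.0007301182513050955)])
root (array([0.5771, 0.2903, 0.1936]), [np.float64(0.0002834609414236164), np.float64(0.00028346094142347853)])
tip@.2218 top [[0.5576 0.2702 0.2218]] scene [[0.5543 0.2727 0.2218]]
root@.19 top [[0.5776 0.2908 0.19  ]]
board top [0.6299 0.2217] 120.33838632392435 -0.14354334396468657 0.1435023703827716 0.253771176877048
foot ((572.2005004882812, 214.67738342285156), (240.87094116210938, 269.00592041015625), 0.20215754210948944)
```

```bash
cat > m.py <<'E'
from t import *
import sys
a=np.radians(30.3); X=np.array([np.cos(a),np.sin(a),0]);Y=np.array([-X[1],X[0],0]);Z=np.array([0,0,1.])
root=np.array([.578,.2915,.19])-.005*Y+.002*.707*(X+Z); pd=.7071*(Z-X)
EYE=np.array([-.0517,0,-.0036])
def plan(s,th=38,off=np.zeros(3)):
    t=np.radians(th); xs=np.cos(t)*X+np.sin(t)*Z; zs=np.cross(xs,Y); R=np.c_[-xs,Y,-zs]
    e=root+s*pd+off; p=e-R@EYE; print("eye",e,"tcp",p); go(p,R); return p,R
if __name__=="__main__":
    o=observe(); R=np.array(o["tool_rot"]); print("now eye",o["position"]+R@EYE, "rel peg (x',y',z):",[(o["position"]+R@EYE-root)@k for k in(X,Y,Z)])
    plan(float(sys.argv[1]))
E
python3 m.py .07; python3 -c "
from t import *
go([.5,.05,.25],down(120.3))"
```

```text
now eye [0.5453 0.0244 0.2555] rel peg (x',y',z): [np.float64(-0.16441642531594783), np.float64(-0.20910395269335214), np.float64(0.06408710103845419)]
eye [0.539  0.2629 0.2409] tcp [0.5057 0.2435 0.2062]
turn [-0.2678 -0.6265 -0.7773] rows>= 8.269003471863044 | dp(cm) before turn [ 4.6635 19.9731  4.5639] after turn [-6.0242 17.1736 10.5015] rows>= 5.0388498783958005
turn [-0.0001 -0.0002 -0.8078] rows>= 6.4626232262889065 | dp(cm) before turn [-0.1117  1.2136  0.1907] after turn [-0.9543  0.7579  0.1909] rows>= 0.29581095520636197
```

>>> {"method": "move_arm", "body": {"jaw": [1.8, 1.8, 1.8, 1.8, 1.8, 1.8, 1.8, 1.8, 1.8, 1.8, 1.8, 1.8], "dp": [[0, 0, 0], [0, 0, 0], [0, 0, 0], [0, 0, 0], [0, 0, 0], [0, 0, 0], [0, 0, 0], [0, 0, 0], [0, 0, 0], [0, 0, 0], [0, 0, 0], [0, 0, 0]], "turn": [[0, 0, -0.1154], [0, 0, -0.1154], [0, 0, -0.1154], [0, 0, -0.1154], [0, 0, -0.1154], [0, 0, -0.1154], [0, 0, -0.1154], [0, -0.11, 0], [0, -0.11, 0], [0, -0.11, 0], [0, -0.11, 0], [0, -0.11, 0]]}}

```text
time_s: 18.7
position: [0.4956, 0.0384, 0.2525]
tool_rot: [[-0.734, -0.503, 0.456], [-0.429, 0.864, 0.264], [-0.527, -0.002, -0.85]]
ft_force: [0.7, 0.7, -0.4]
grip_width: 0.0226
gripper_force: 59.0
```

>>> {"method": "move_arm", "body": {"jaw": [1.8, 1.8, 1.8], "dp": [[0, 0, 0], [0, 0, 0], [0, 0, 0]], "turn": [[0, -0.11, 0], [0, 0, 0], [0, 0, 0]]}}

```text
time_s: 18.95
position: [0.495, 0.0381, 0.2516]
tool_rot: [[-0.684, -0.504, 0.527], [-0.399, 0.864, 0.308], [-0.61, 0.0, -0.792]]
ft_force: [0.0, -0.1, -0.1]
grip_width: 0.0226
gripper_force: 59.0
```

```bash
python3 m.py .075
```

```text
now eye [0.5285 0.0576 0.286 ] rel peg (x',y',z): [np.float64(-0.16214240582383588), np.float64(-0.17196508251936402), np.float64(0.09455368626307412)]
eye [0.536  0.2611 0.2444] tcp [0.5027 0.2417 0.2098]
turn [-0.0002 -0.0066 -0.0009] rows>= 0.053581476371489224 | dp(cm) before turn [-6.0942 17.1996  9.9797] after turn [-6.0439 17.1917 10.0237] rows>= 4.987544956748801
```

>>> {"method": "move_arm", "body": {"jaw": [1.8, 1.8, 1.8, 1.8, 1.8, 1.8, 1.8, 1.8, 1.8, 1.8, 1.8], "dp": [[0, 2.15, 0], [0, 2.15, 0], [-0.7, 2.15, 1.2], [-0.7, 2.15, 1.2], [-0.7, 2.15, 1.2], [-1.3, 2.15, 2.1], [-1.3, 2.15, 2.1], [-1.35, 2.15, 2.2], [0, 0, 0], [0, 0, 0], [0, 0, 0]], "turn": [[0, 0, 0], [0, 0, 0], [0, 0, 0], [0, 0, 0], [0, 0, 0], [0, 0, 0], [0, 0, 0], [0, 0, 0], [0, 0, 0], [0, 0, 0], [0, 0, 0]]}}

```text
time_s: 19.87
position: [0.503, 0.2433, 0.2104]
tool_rot: [[-0.681, -0.507, 0.529], [-0.401, 0.862, 0.31], [-0.613, -0.001, -0.79]]
ft_force: [0.4, 0.2, -1.6]
grip_width: 0.022
gripper_force: 59.2
```

```bash
cat > v.py <<'E'
from m import *
n=sys.argv[1]; o=observe(); R=np.array(o["tool_rot"]); e=o["position"]+R@EYE
plan(.06)
print("rel",[(e-root)@k for k in(X,Y,Z)],"pix",[ (c,pix(c,e),pix(c,root+.045*pd)) for c in("scene","top")])
ims=[]
for c in("scene","top"):
    im,_=cams.get_image(c); print(c,mark(c,"scraper_eye",e[2]),mark(c,"peg_tip",.2218)); k=pix(c,e).astype(int);of=k-[16,16];print("origin",of)
    ims.append(cv2.resize(im[of[1]:of[1]+32,of[0]:of[0]+32],(400,400),interpolation=cv2.INTER_CUBIC))
cv2.imwrite(f"pics/{n}.png",np.hstack(ims)[:,:,::-1])
E
python3 v.py v1
```

```text
eye [0.5451 0.2665 0.2338] tcp [0.5119 0.2471 0.1992]
turn [ 0.0008 -0.0036  0.0031] rows>= 0.03841398155325531 | dp(cm) before turn [-0.0643 -0.1268  1.4668] after turn [-0.0594 -0.1254  1.4671] rows>= 0.3533937951100179
rel [np.float64(-0.05180131381036034), np.float64(0.0014088037458489374), np.float64(0.05348185573895517)] pix [('scene', array([367.5805, 145.1418]), array([372.4046, 151.3906])), ('top', array([253.7199, 205.9782]), array([252.6543, 201.7378]))]
scene [(0.49, array([365.312, 146.08 ]), array([0.5347, 0.2543, 0.2449])), (0.48, array([364.288, 264.12 ]), array([ 0.8425, -0.0291,  0.2449]))] [(0.43, array([369.6 , 150.48]), array([0.5447, 0.2681, 0.2218]))]
origin [351 129]
top [(0.64, array([254.784, 205.52 ]), array([0.5379, 0.2595, 0.2449]))] [(0.43, array([253.312, 201.6  ]), array([0.555 , 0.2699, 0.2218]))]
origin [237 189]
```

View pics/v1.png

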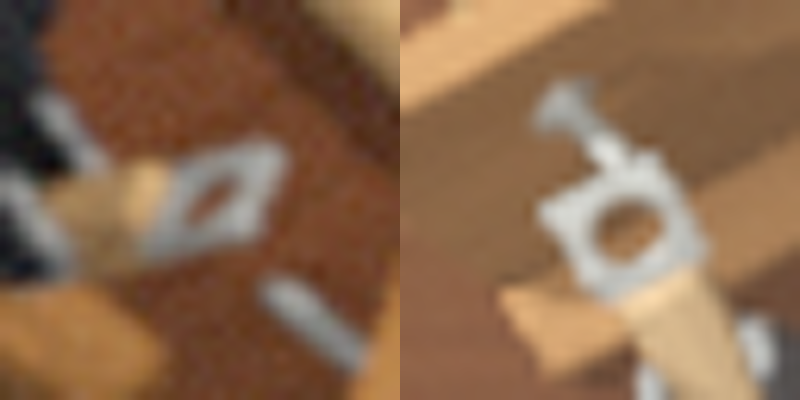

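```bash
cat > n.py <<'E'
from k import tri
from m import *
o=observe();R=np.array(o["tool_rot"]);e=o["position"]+R@EYE
E=tri((254.9,206.9),(367.5,144.5));T=tri((253.2,200.8),(372.6,151.6))
f=lambda d:np.array([d@k for k in(X,Y,Z)])
print("eye tri-model (x',y',z)",f(E[0]-e),E[1]);print("tip tri-model",f(T[0]-root-.045*pd),T[1]);print("tip-eye measured",f(T[0]-E[0]),"model",f(root+.045*pd-e))
E
python3 n.py | tail -3
```

```text
eye tri-model (x',y',z) [-0.002  -0.0001  0.0021] [np.float64(0.002550403430837865), np.float64(0.002550403430837879)]
tip tri-model [ 0.0012 -0.0033  0.0031] [np.float64(6.452611670218708e-05), np.float64(6.452611670224685e-05)]
tip-eye measured [ 0.024  -0.0037 -0.0208] model [ 0.0208 -0.0004 -0.0218]
```

>>> {"method": "move_arm", "body": {"jaw": [1.8, 1.8, 1.8, 1.8, 1.8, 1.8, 1.8, 1.8, 1.8, 1.8], "dp": [[-0.15, -0.3, 0], [-0.06, 0, 0.5], [-0.06, 0, 0.5], [-0.06, 0, 0.5], [-0.06, 0, 0.5], [-0.06, 0, 0.5], [-0.06, 0, 0.5], [-0.06, 0, 0.5], [0, 0, 0], [0, 0, 0]], "turn": [[0, 0, 0], [0, 0, 0], [0, 0, 0], [0, 0, 0], [0, 0, 0], [0, 0, 0], [0, 0, 0], [0, 0, 0], [0, 0, 0], [0, 0, 0]]}}

```text
time_s: 21.0
position: [0.5264, 0.2537, 0.1855]
tool_rot: [[-0.682, -0.506, 0.528], [-0.4, 0.863, 0.31], [-0.613, 0.0, -0.79]]
ft_force: [-0.2, 0.3, -1.1]
grip_width: 0.0226
gripper_force: 59.3
```

```bash
python3 v.py v2
```

```text
eye [0.5451 0.2665 0.2338] tcp [0.5119 0.2471 0.1992]
turn [ 0.001  -0.0038  0.001 ] rows>= 0.032231496404640514 | dp(cm) before turn [ 0.423   0.1681 -2.0549] after turn [ 0.4154  0.1656 -2.0567] rows>= 0.5047374206865964
rel [np.float64(-0.026359690651875427), np.float64(-0.001609676909610565), np.float64(0.02863070733350534)] pix [('scene', array([373.7046, 152.8124]), array([372.4046, 151.3906])), ('top', array([252.5292, 200.289 ]), array([252.6543, 201.7378]))]
scene [(0.58, array([279.68, 250.68]), array([ 0.6579, -0.1809,  0.22  ]))] []
origin [357 136]
top [(0.68, array([253.696, 199.68 ]), array([0.562 , 0.2693, 0.22  ]))] [(0.26, array([379.904, 176.6  ]), array([ 0.6491, -0.1566,  0.2218]))]
origin [236 184]
```

View pics/v2.png

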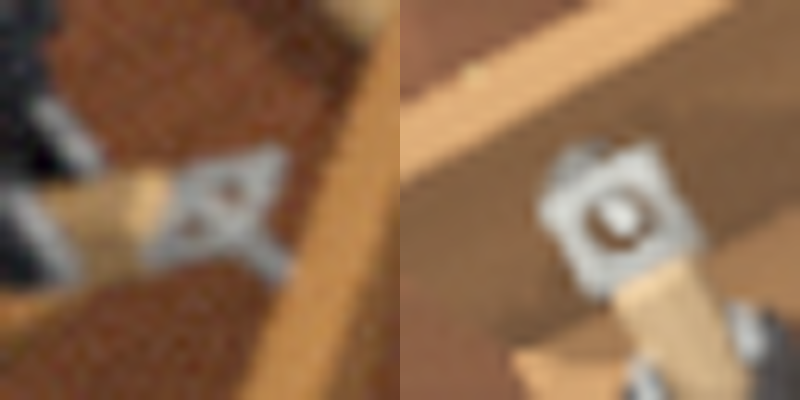

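The peg tip shows centred in the eye in the top view (620,215), and the scene view shows the plate over the peg. I'll go further down and release.

>>> {"method": "move_arm", "body": {"jaw": [1.8, 1.8, 1.8, 1.8, 2.6, 3.5, 4.5, 5, 5, 5, 5, 5], "dp": [[-0.06, 0, 0.5], [-0.06, 0, 0.5], [-0.04, 0, 0.3], [0, 0, 0], [0, 0, 0], [0, 0, 0], [0, 0, 0], [0, 0, 0], [0, 0, 0], [0, 0, 0], [0, 0, 0], [0, 0, 0]], "turn": [[0, 0, 0], [0, 0, 0], [0, 0, 0], [0, 0, 0], [0, 0, 0], [0, 0, 0], [0, 0, 0], [0, 0, 0], [0, 0, 0], [0, 0, 0], [0, 0, 0], [0, 0, 0]]}}

```text
time_s: 22.3
position: [0.5344, 0.2582, 0.1766]
tool_rot: [[-0.682, -0.506, 0.529], [-0.399, 0.863, 0.31], [-0.613, -0.0, -0.79]]
ft_force: [-0.5, 0.0, -0.4]
grip_width: 0.05
gripper_force: 0.0
```

>>> {"method": "move_arm", "body": {"jaw": [5, 5, 5, 5, 5, 5, 5, 5, 5, 5, 5, 5], "dp": [[0, 0, -0.5], [0, 0, -1], [0, 0, -2], [0, 0, -3], [0, 0, -3], [1, 0, -3], [3, 0, 0], [3, 0, 0], [0, 0, 0], [0, 0, 0], [0, 0, 0], [0, 0, 0]], "turn": [[0, 0, 0], [0, 0, 0], [0, 0, 0], [0, 0, 0], [0, 0, 0], [0, 0, 0], [0, 0, 0], [0, 0, 0], [0, 0, 0], [0, 0, 0], [0, 0, 0], [0, 0, 0]]}}

```text
time_s: 23.3
position: [0.4215, 0.1916, 0.2335]
tool_rot: [[-0.68, -0.506, 0.531], [-0.4, 0.863, 0.31], [-0.615, -0.001, -0.789]]
ft_force: [0.1, -0.3, -0.3]
grip_width: 0.0498
gripper_force: 0.0
```

```bash
cat > w.py <<'E'
from m import *
ims=[]
for c in("scene","top"):
    im,d=cams.get_image(c); print(c,[(q,mark(c,q,z)) for q,z in(("scraper_eye",.185),("scraper",.14),("burnisher",.017),("jar",.008),("drawer_handle",.06))])
    of=pix(c,root).astype(int)-[40,30]; ims.append(cv2.resize(im[of[1]:of[1]+80,of[0]:of[0]+80],(400,400),interpolation=cv2.INTER_CUBIC))
    v,u=np.nonzero(d>0);P=world(c,u,v,depth=d[v,u]); L=np.c_[(P-root)@X,(P-root)@Y,P[:,2]]
    m=(L[:,0]>-.05)&(L[:,0]<-.006)&(abs(L[:,1])<.03)&(L[:,2]>.08)&(L[:,2]<.24); print("pts in front of board at peg",m.sum(),np.c_[L[m].min(0),np.median(L[m],0),L[m].max(0)].round(3).tolist())
cv2.imwrite("pics/w.png",np.hstack(ims)[:,:,::-1])
E
python3 w.py
```

```text
scene [('scraper_eye', [(0.4, array([377.984, 157.68 ]), array([0.5662, 0.2936, 0.185 ]))]), ('scraper', [(0.39, array([377.92, 167.8 ]), array([0.5768, 0.292 , 0.14  ]))]), ('burnisher', [(0.52, array([259.584, 249.32 ]), array([ 0.5239, -0.1924,  0.017 ]))]), ('jar', [(0.53, array([323.2 , 181.32]), array([0.4308, 0.1633, 0.008 ]))]), ('drawer_handle', [(0.95, array([259.776, 208.   ]), array([ 0.4104, -0.1098,  0.06  ]))])]
pts in front of board at peg 101 [[-0.034, -0.018, -0.006], [-0.015, -0.001, 0.022], [0.103, 0.172, 0.229]]
top [('scraper_eye', [(0.43, array([252.288, 197.8  ]), array([0.5748, 0.2819, 0.185 ])), (0.29, array([320.576, 212.68 ]), array([0.5271, 0.0429, 0.185 ]))]), ('scraper', [(0.41, array([250.88, 202.32]), array([0.5666, 0.2956, 0.14  ]))]), ('burnisher', [(0.71, array([379.712, 221.6  ]), array([ 0.5217, -0.1806,  0.017 ]))]), ('jar', [(0.45, array([293.632, 236.8  ]), array([0.4572, 0.1503, 0.008 ])), (0.24, array([319.68, 155.48]), array([0.785 , 0.0573, 0.008 ]))]), ('drawer_handle', [(0.73, array([362.368, 243.6  ]), array([ 0.4328, -0.1109,  0.06  ]))])]
pts in front of board at peg 93 [[-0.032, -0.023, -0.006], [-0.011, 0.008, 0.024], [0.1, 0.164, 0.223]]
```

View pics/w.png

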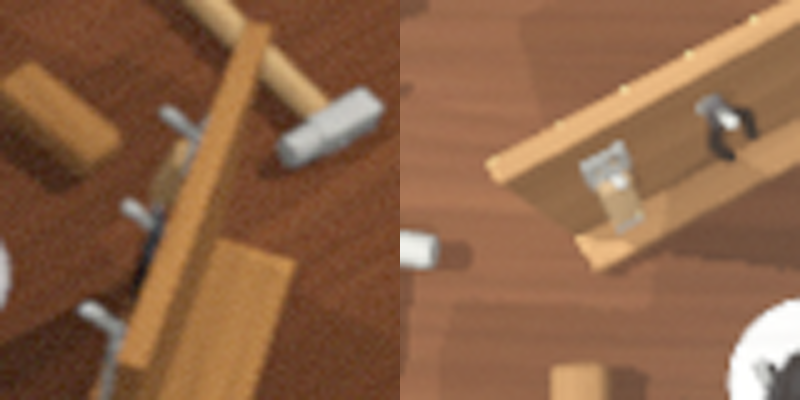

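The scraper is hanging on the free peg: in the top view the plate sits at the root (610,165) with the grip below at (622,205).

```bash
python3 -c "
from rig import ticket
print(ticket.close_job())"
```

```text
the job is handed in; nothing more can be done
None
```

The job is handed in (no verdict came back): the jar stands on the plate, the drawer is open to its stop, the scraper hangs by its eye on the free peg, and the burnisher is still in the drawer.

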